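Snap the black marker into the bench clip

ROBOT

A 7-joint arm with a two-finger parallel gripper is mounted at the origin on a cart in front of the work surface, level with it; the furniture and walls round the work are solid. World frame = base frame: x ahead of the robot, y to its left, z up, the work surface at z = 0. Lengths are in m, angles in rad, forces in N, time in s.
With the tool pointing down it reaches from about 0.35 to 0.9 m from the base axis. Payload 19.9 kg.
Tool frame: the origin (TCP) lies midway between the tips of the shut fingers; the grasp point (between the pads) lies 19 mm behind it; z points along the fingers, y is the line along which they close (so a half turn about z gives the same grasp; the last joint's range is limited). The gripper opens to 94 mm and grips with 3 to 60 N. Pads are 16 mm wide; open, the fingers measure 119 mm over their backs; the gripper's body (75 mm by 177 mm) begins 78 mm behind the grasp point.
Start: joints at [-1.202, 0.417, -0.01, 1.614, 0.005, 1.111, -0.053], TCP at [0.249, 0.573, 0.205] pointing down, gripper open.
Joint ranges: [-2.81, 2.81], [-0.39, 2.02], [-1.27, 1.25], [0.06, 2.57], [-1.19, 4.33], [0.19, 2], [-2.82, 2.82]. Speed limits (rad/s): [1.89, 1.89, 2.39, 2.39, 3.01, 3.01, 3.01].

INTERFACE

Orientations are given as a rotation vector (axis times angle).
In Python, from plant import * gives the robot as it stands.
- The arm moves only by the tool step_arm, never from a script. Its argument "motion" is a list of rows, each a list of 3 entries, a list of its own where there are three numbers: the shift along the tool's x, y, z in mm, then the turn, a rotation vector about the tool's x, y, z in rad, then the opening in per cent of the stroke, from 0 (shut) to 100 (fully open). In form: [[[tx, ty, tz], [wx, wy, wz], gripper], ...]. A call has 1 to 8 rows; each row is the pose to reach, as a shift and turn from the pose commanded when the call began, along the tool's axes at that moment; what a row does not reach only later rows make up. A row lasts 1/12 s, in which the tool goes at most 41.7 mm and 7.16 degrees, less where a joint would pass 70% of its speed; a pose out of reach is approached as far as the arm can. A call with a gripper value outside its range is refused whole. The fingers move at their own pace and stop on an object; "force" is the grip in N (left out, the last holds). Time passes only in rows, so rows that repeat a pose let the fingers close. It gives the time, the measured TCP pose, the force, the opening and the grip force at its end, in the units of the state.
- get_obs(): the state, without advancing time (a new reading comes with each control period).
- camera(name): name is "scene" or "top" or "wrist"; returns a dict with "frame" (384x512x3 uint8, blue, green, red), "K" (3x3 intrinsics, pixels), "distortion" ([k1, k2, p1, p2, k3] as OpenCV has them; the pictures are not rectified), "world_to_cam" (4x4, takes a point from world to camera coordinates). Camera axes: x right, y up, looking along -z (the intrinsics and any distortion apply to the point x, -y, -z); pixel columns grow to the right and rows downward; lengths in m; the calibration is good to about 2 mm. A picture is of the moment at which its call begins. There is no depth.
- sign_off(): hands the job in; it is judged then, once.
Trained networks look in a picture, given as the dict that the camera call returned (one of the last four; its "shot" number tells which), for a name from the list of things; names that differ only in an ending like _2 or _b are one class to them, and where a whole thing is asked for, a point or a joint stands for the part that bears it (a point fixed in the world has none). Each returns a list of dicts, best first, with "score" (0 to 1); they miss things now and then, are a little off and sometimes report something else, mostly with a low value. They report only what shows in the picture. A call takes as long as a camera call.
- masks_of(picture, target): "region" (384x512 bool, what is visible of it).
- spot_point(picture, target): "point" ([x, y, z] in m, in world coordinates, good to about 4 mm: a listed point, or the origin of a listed thing).
The state is a dict: "t": time; "qpos": joint angles; "qvel": joint speeds; "effort": joint torques, N m; "eef_pos": TCP position; "eef_rot": TCP orientation; "force": force on the tool from outside, world axes, zero at the start; "ft_torque": the same for the moment, N m; "grip_width": opening from 0.0 (shut) to 1.0 (fully open); "gripper_force": force on a finger pad.
Only numpy, scipy, OpenCV 4.12 (cv2) and the standard library are available. Lean on these libraries where they do the work, as an engineer would, in place of code of your own. Each camera call takes 0.05 s, during which the arm holds its last target. There are 200 camera calls.

TASK

Take the marker with the black cap, lay it along the two spring clips of the blue holder, about centred, and press it straight down until it snaps fully home in both, then stop pushing and let go. Either end may point either way. Do not lean hard on the holder, and leave the red marker and the ballpoint pen where they lie.

Things in the scene. Friction and masses are not known exactly. Their poses are not given: they have to be found in the camera images.
- black_marker: the white felt marker with the black cap, round, 135 mm long, 16 mm thick, lying flat on the bench; origin at the underside of its middle as it first lies; its y axis runs along its length, z up
- black_marker_mid (a point): the middle of the black-capped marker, on its centre line, 8 mm above the origin of black_marker
- holder: fixed blue holder, base 52 x 124 mm, top at z = 20 mm; origin at the centre of its underside on the bench, z up. Two clips stand on it, 42 mm either side of its middle along its y axis, each 12 mm long in y; a marker lies in both, along y. The 70 mm between the clips are free for fingers. A tall black computer stands behind, at x over 0.68
- clip_seat (a point): where a marker's middle (on its centre line) lies once snapped home: over the holder's middle, 38 mm above its underside, axes as the holder's. The marker then rests on black rests at z = 30 mm. The jaws meet it about 18 mm above this, resist most (6 to 10 N for both clips together) 10 to 16 mm above it, and from about 7 mm above snap it down
- clip_a (a point): centre of the clip on the holder's +y side, at the height of its narrowest place, 45 mm above the holder's underside (the other clip is its mirror image at -y). A pair of sprung steel jaws that swing apart in x; flared tips 66 mm above the bench, about 27 mm apart inside, narrowing to 9 mm here and opening again below to 21 mm
- red_marker: the same kind of marker with a red cap, same size; bystander; origin at the underside of its middle, y along its length
- ballpen: thin white and red ballpoint pen, 145 mm long, 11 mm wide, 9 mm high; bystander; origin at the underside of its middle, y along its length

How it is judged:
At the end, for the whole second after the job is handed in: The black-capped marker lies snapped home in both clips: its middle within 4 mm of the seat in height, 5 mm across and 20 mm along the holder, parallel to the holder within 0.08 rad (about 5 degrees; an unsnapped end would stand well outside this), at rest and released (z of black_marker_mid in the frame of clip_seat between -0.004 and 0.004 m and x of black_marker_mid in the frame of clip_seat between -0.005 and 0.005 m and y of black_marker_mid in the frame of clip_seat between -0.02 and 0.02 m and angle between the y axis of black_marker and the y axis of holder, either way round below 0.08 rad and linear speed of black_marker below 0.02 m/s); the robot touches nothing.
It fails at once if the red marker is moved more than 20 mm (distance of red_marker from where it was at the start of the episode above 0.02 m).
It fails at once if the ballpoint pen is moved more than 20 mm (distance of ballpen from where it was at the start of the episode above 0.02 m).
It fails at once if the holder is pressed with more than 80 N (contact force between holder and anything else above 80 N).
It also fails if it takes over 38 s, if anything falls off the work surface, if the arm or the gripper's body presses on something with over 40 N, if the wrist force passes 120 N, or if a joint passes its speed limit or range.

## Working session

There is one attempt and no reset: what is moved stays moved. The work goes in short steps, Python scripts to look and compute and a tool call to move; the robot and the scene stay as the last step left them, time stands still between calls to the robot, and variables do not carry over. Pictures are saved under pics/ and viewed, at most 10 in all, crops included, and the job is handed in when it is done.

Besides the shell and the picture viewer there is one more tool, called after ">>>" as name(argument=value, ...) on one line, values as JSON. step_arm: Moves the arm, as the interface text tells. Its arguments: {"type":"object","properties":{"motion":{"type":"array"},"force":{"type":"number"}},"required":["motion"]}

```bash
mkdir -p pics
cat > h.py <<'E'
from plant import *
import numpy as np, cv2
from scipy.spatial.transform import Rotation as R
def ray(c,uv):
    p=cv2.undistortPoints(np.array([[uv]],float),np.array(c["K"]),np.array(c["distortion"],float))[0,0]
    W=np.array(c["world_to_cam"]); d=W[:3,:3].T@np.array([p[0],-p[1],-1.]); return -W[:3,:3].T@W[:3,3],d
def atz(c,uv,z):
    o,d=ray(c,uv); return o+d*(z-o[2])/d[2]
def proj(c,p):
    W=np.array(c["world_to_cam"]); q=W[:3,:3]@np.array(p)+W[:3,3]
    return cv2.projectPoints(np.array([[q[0],-q[1],-q[2]]]),np.zeros(3),np.zeros(3),np.array(c["K"]),np.array(c["distortion"],float))[0][0,0]
def axis(c,m,z):
    pts=np.argwhere(m)[:,::-1].astype(float)
    pts=pts[::max(1,len(pts)//1500)]
    w=np.array([atz(c,p,z)[:2] for p in pts]); rc=cv2.minAreaRect((w*1000).astype(np.float32))
    mu=w.mean(0); e,v=np.linalg.eigh(np.cov((w-mu).T)); a=v[:,1]; s=(w-mu)@a
    return mu+a*(s.max()+s.min())/2, np.arctan2(a[1],a[0]), s.max()-s.min(), rc
E
python3 - <<'E'
from h import *
np.set_printoptions(precision=4,suppress=True)
o=get_obs(); print(o["t"],o["eef_pos"],o["eef_rot"],o["grip_width"])
print(R.from_rotvec(o["eef_rot"]).as_matrix())
ims=[]
for n in("scene","top"):
    c=camera(n); ims.append(c["frame"])
    print(n,(-np.array(c["world_to_cam"])[:3,:3].T@np.array(c["world_to_cam"])[:3,3]))
    for t in("black_marker","black_marker_mid","holder","clip_seat","clip_a","red_marker","ballpen"):
        r=spot_point(c,t); print(t,[(np.round(x["point"],4).tolist(),round(x["score"],2)) for x in r[:2]])
    for t,z in(("black_marker",.008),("holder",.02),("red_marker",.008),("ballpen",.005)):
        r=masks_of(c,t)
        for x in r[:2]:
            a=axis(c,x["region"],z); print(t,round(x["score"],2),x["region"].sum(),a[0],round(a[1],3),round(a[2],3),a[3])
    cv2.imwrite(f"pics/{n}0.png",c["frame"])
print(get_obs()["t"])
E
```

```text
0.0 [0.2489 0.5729 0.2048] [-0.6392 -3.0757  0.002 ] 0.9992140812235607
[[-0.9172  0.3984 -0.0004]
 [ 0.3984  0.9172 -0.0012]
 [-0.0001 -0.0013 -1.    ]]
scene [ 0.0964 -0.5568  0.516 ]
black_marker [([0.4571, -0.1964, 0.0027], 0.84)]
black_marker_mid [([0.4519, -0.1966, 0.0056], 0.85)]
holder [([0.5068, 0.192, -0.0012], 0.94)]
clip_seat [([0.5039, 0.1883, 0.0408], 0.71)]
clip_a [([0.4913, 0.2262, 0.0461], 0.98)]
red_marker [([0.5383, -0.1419, 0.0003], 0.73)]
ballpen [([0.6164, -0.1315, 0.0021], 0.57)]
black_marker 0.96 574 [ 0.4583 -0.1953] 1.679 0.138 ((458.8043212890625, -195.17654418945312), (24.129167556762695, 137.7302703857422), 7.624475002288818)
holder 0.61 944 [0.506  0.2084] 1.606 0.203 ((518.3534545898438, 207.45135498046875), (129.11431884765625, 171.60494995117188), 23.698854446411133)
red_marker 0.81 484 [ 0.5369 -0.1434] 1.566 0.143 ((536.8755493164062, -143.40267944335938), (142.52125549316406, 24.007625579833984), 89.79961395263672)
red_marker 0.41 965 [0.5148 0.2269] 1.624 0.213 ((526.5242309570312, 226.47064208984375), (130.19606018066406, 185.70225524902344), 22.
[... 536 characters left out ...]
1528015136719, -199.71710205078125), (18.23224639892578, 132.52952575683594), 5.646770000457764)
holder 0.63 1259 [0.5062 0.1886] 1.954 0.124 ((505.5122375488281, 188.24400329589844), (53.42781066894531, 123.23735046386719), 23.50572967529297)
red_marker 0.36 407 [ 0.4579 -0.1986] 1.68 0.135 ((457.8533935546875, -198.62704467773438), (15.40027141571045, 134.98670959472656), 6.25889253616333)
red_marker 0.15 212 [ 0.6168 -0.1368] 1.707 0.122 ((616.5364379882812, -136.8751678466797), (12.760602951049805, 122.4659194946289), 9.070759773254395)
ballpen 0.49 199 [ 0.6173 -0.1396] 1.704 0.132 ((617.1157836914062, -139.66741943359375), (8.710092544555664, 131.90980529785156), 7.970785140991211)
1.2
```

```bash
python3 -c "
import cv2,numpy as np
a=cv2.imread('pics/top0.png');b=cv2.imread('pics/scene0.png')
cv2.imwrite('pics/a.png',cv2.resize(a,(800,600)));cv2.imwrite('pics/b.png',cv2.resize(b,(800,600)))"
```

```text
(no output)
```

View pics/a.png

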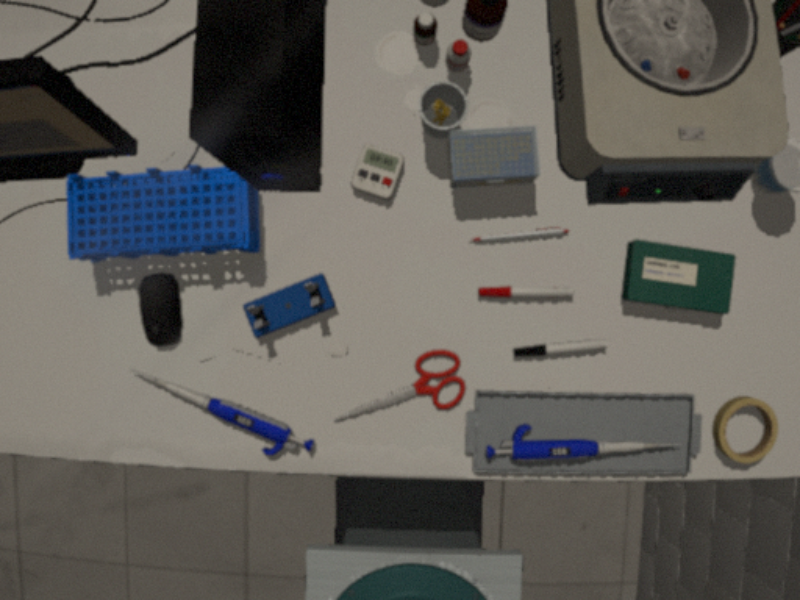

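View pics/b.png

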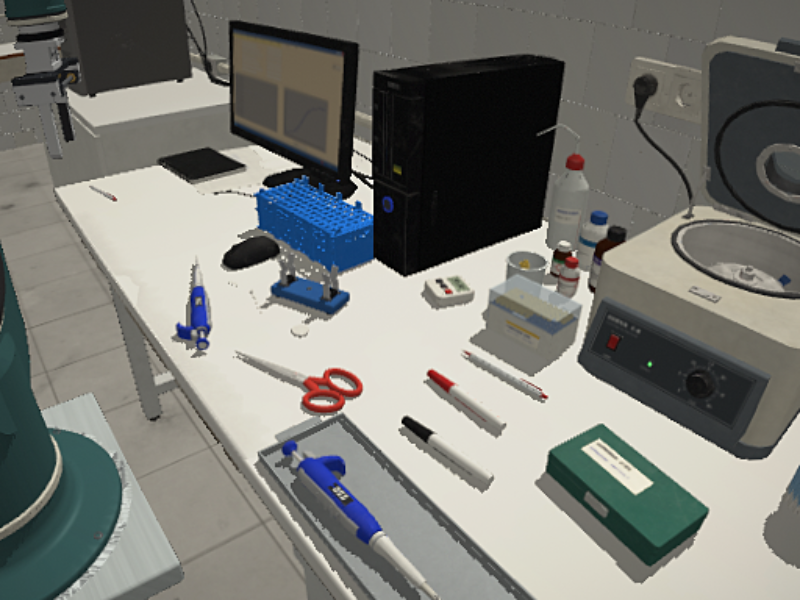

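The top view shows the black-capped marker at about (560,349) in the 800x600 picture, the red marker at (525,293), the pen at (520,235) and the holder at (290,305). This matches the measured positions. I'll pass over the holder first for a wrist view.

>>> step_arm(motion=[[[-388,-249,0],[0,0,0.773],60],[[-388,-249,0],[0,0,0.773],60],[[-388,-249,0],[0,0,0.773],60],[[-388,-249,0],[0,0,0.773],60],[[-388,-249,0],[0,0,0.773],60],[[-388,-249,0],[0,0,0.773],60],[[-388,-249,0],[0,0,0.773],60],[[-388,-249,0],[0,0,0.773],60]])

```text
t: 1.87
eef_pos: [0.4353, 0.2946, 0.2058]
eef_rot: [1.754, 2.606, 0.001]
force: [1.3, 1.2, -0.4]
grip_width: 0.598
gripper_force: 0.0
```

>>> step_arm(motion=[[[-120,26,0],[0,0,0],60],[[-120,26,0],[0,0,0],60],[[-120,26,0],[0,0,0],60],[[-120,26,0],[0,0,0],60]])

```text
t: 2.2
eef_pos: [0.5077, 0.1879, 0.2059]
eef_rot: [1.761, 2.598, -0.001]
force: [-0.1, -0.9, 0.3]
grip_width: 0.601
gripper_force: 0.0
```

```bash
cat > look.py <<'E'
from h import *
import sys
np.set_printoptions(precision=4,suppress=True)
o=get_obs(); print(o["t"],o["eef_pos"],o["eef_rot"],o["force"])
c=camera("wrist"); 
for t in sys.argv[2].split(","):
    print(t,[(np.round(x["point"],4).tolist(),round(x["score"],2)) for x in spot_point(c,t)[:2]])
for a in sys.argv[3].split(",") if len(sys.argv)>3 else []:
    t,z=a.split("@")
    for x in masks_of(c,t)[:1]:
        a=axis(c,x["region"],float(z)); print(t,round(x["score"],2),a[0],round(a[1],3),round(a[2],3),a[3])
cv2.imwrite(f"pics/{sys.argv[1]}.png",c["frame"]); 
import pickle; pickle.dump({k:c[k] for k in("K","distortion","world_to_cam")},open(f"{sys.argv[1]}.pkl","wb"))
E
python3 look.py w1 holder,clip_seat,clip_a holder@.02
```

```text
2.2 [0.5077 0.1879 0.2059] [ 1.7611  2.5983 -0.0007] [-0.1474 -0.9332  0.3042]
holder [([0.5066, 0.1909, 0.001], 0.9)]
clip_seat [([0.5078, 0.1852, 0.0424], 0.74)]
clip_a [([0.4907, 0.229, 0.0481], 0.97)]
holder 0.91 [0.5067 0.1878] 1.982 0.126 ((506.5992736816406, 187.874755859375), (51.09634017944336, 126.31444549560547), 22.865676879882812)
```

View pics/w1.png

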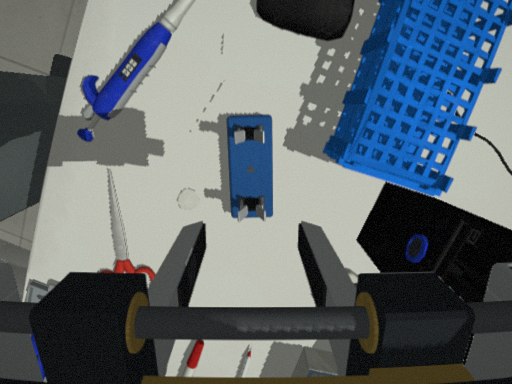

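The wrist view shows the holder at about (228–272, 115–217), its clips at (249,133) and (252,207). Next I'll fit the base and clip axis more exactly.

Run:
```python
from h import *
import pickle
c=pickle.load(open("w1.pkl","rb")); f=cv2.imread("pics/w1.png")
hsv=cv2.cvtColor(f,cv2.COLOR_BGR2HSV); m=cv2.inRange(hsv,(95,120,50),(125,255,255)); 
b=np.zeros_like(m); b[105:225,220:280]=255; m&=b
m=cv2.morphologyEx(m,cv2.MORPH_OPEN,np.ones((3,3)))
a=axis(c,m>0,.02); print(a)
# side edges: row-wise left/right extents
for side in (0,1):
    P=[]
    for r in range(122,212,3):
        k=np.flatnonzero(m[r]); 
        if len(k): P.append(atz(c,(k[-1]+.5 if side else k[0]-.5,r),.02)[:2])
    vx,vy,x0,y0=cv2.fitLine(np.array(P,np.float32),cv2.DIST_HUBER,0,.001,.001).ravel()
    print(side,np.degrees(np.arctan2(vy,vx)),x0,y0)
for uv,z in(((249,133),.045),((252,207),.045)): print(atz(c,uv,z))
for q in ((.5065,.1885,.02),): print(proj(c,q))
cv2.imwrite("pics/w1c.png",cv2.resize(f[100:230,200:300],None,fx=5,fy=4.6,interpolation=2)[:600])
```

```text
(array([0.50533768, 0.19039488]), np.float64(1.968200015592569), np.float64(0.12098039765030721), ((505.4644470214844, 190.3870086669922), (50.232295989990234, 120.92576599121094), 23.296703338623047))
0 -66.79894 0.48132268 0.18294281
1 -67.35479 0.5270573 0.20361318
[0.48850945 0.22975601 0.045     ]
[0.52225493 0.15373069 0.045     ]
[250.46954154 169.49950707]
```

View pics/w1c.png

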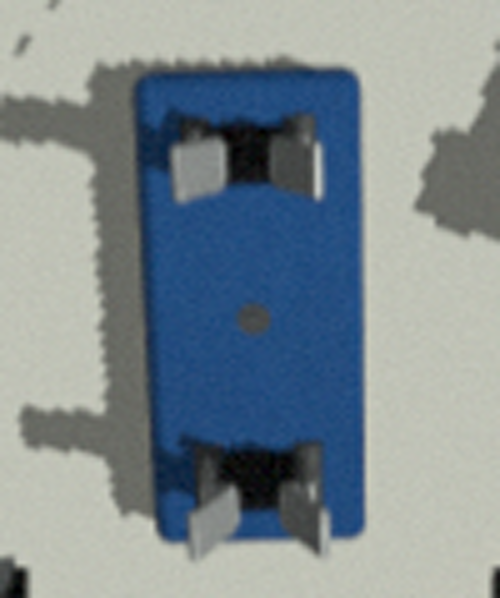

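>>> step_arm(motion=[[[-340,-189,80],[0,0,0.267],55],[[-340,-189,80],[0,0,0.267],55],[[-340,-189,80],[0,0,0.267],55],[[-340,-189,80],[0,0,0.267],55],[[-340,-189,80],[0,0,0.267],55],[[-340,-189,80],[0,0,0.267],55],[[-340,-189,80],[0,0,0.267],55],[[-340,-189,80],[0,0,0.267],55]])

```text
t: 3.12
eef_pos: [0.4649, -0.1295, 0.1382]
eef_rot: [2.08, 2.354, 0.001]
force: [1.7, 0.7, 0.3]
grip_width: 0.55
gripper_force: 0.0
```

>>> step_arm(motion=[[[-67,-15,28],[0,0,0],55],[[-67,-15,28],[0,0,0],55],[[-67,-15,28],[0,0,0],55],[[-67,-15,28],[0,0,0],55]])

```text
t: 3.45
eef_pos: [0.458, -0.1977, 0.1098]
eef_rot: [-2.084, -2.35, 0.001]
force: [-0.1, 0.6, 1.2]
grip_width: 0.55
gripper_force: 0.0
```

```bash
python3 look.py w2 black_marker,black_marker_mid black_marker@.008
```

```text
3.45 [ 0.458  -0.1977  0.1098] [-2.0839 -2.3497  0.0014] [-0.0874  0.5724  1.2384]
black_marker [([0.4565, -0.1973, 0.0013], 0.61)]
black_marker_mid [([0.457, -0.1972, 0.0071], 0.87)]
```

View pics/w2.png

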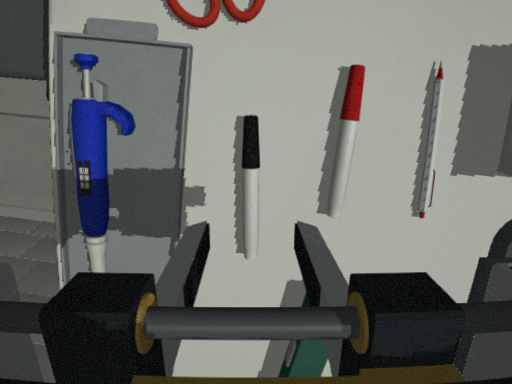

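The wrist view shows the marker upright in the image, from (251,115) to (251,258), centred between the fingers and clear of the tray and the red marker.

Run:
```python
from h import *
import pickle
c=pickle.load(open("w2.pkl","rb"))
a=atz(c,(251,115.5),.008);b=atz(c,(251.5,259),.008)
print(a,b,(a+b)/2,np.linalg.norm(a-b),np.degrees(np.arctan2(*(a-b)[[1,0]])))
M=R.from_rotvec([-2.0839,-2.3497,.0014]).as_matrix()
print(M.T@((a+b)/2-np.array([.458,-.1977,.1098])))
```

```text
[ 0.449736   -0.13121819  0.008     ] [ 0.46656426 -0.26815279  0.008     ] [ 0.45815013 -0.19968549  0.008     ] 0.13796475516560924 97.00610661138161
[-2.00018582e-03  4.28913092e-05  1.01799814e-01]
```

>>> step_arm(motion=[[[-1,0,35],[0,0,0],55],[[-1,0,70],[0,0,0],55],[[-1,0,95],[0,0,0],55],[[-1,0,107],[0,0,0],55],[[-1,0,107],[0,0,0],55],[[-1,0,107],[0,0,0],55]])

```text
t: 4.15
eef_pos: [0.459, -0.198, 0.0039]
eef_rot: [2.082, 2.353, 0.0]
force: [0.3, -0.7, 0.4]
grip_width: 0.549
gripper_force: 0.0
```

>>> step_arm(motion=[[[0,0,0],[0,0,0],0],[[0,0,0],[0,0,0],0],[[0,0,0],[0,0,0],0],[[0,0,0],[0,0,0],0],[[0,0,0],[0,0,0],0],[[0,0,0],[0,0,0],0]], force=40)

```text
t: 4.65
eef_pos: [0.4586, -0.1984, 0.0036]
eef_rot: [2.083, 2.351, 0.0]
force: [-1.2, 0.6, 3.2]
grip_width: 0.161
gripper_force: 14.8
```

>>> step_arm(motion=[[[0,0,0],[0,0,0],0],[[0,0,0],[0,0,0],0],[[0,0,-30],[0,0,0],0],[[0,0,-70],[0,0,0],0],[[0,0,-110],[0,0,0],0],[[0,0,-130],[0,0,0],0],[[0,0,-130],[0,0,0],0]])

```text
t: 5.23
eef_pos: [0.4604, -0.1992, 0.1375]
eef_rot: [2.08, 2.348, 0.005]
force: [1.2, 0.4, 0.7]
grip_width: 0.152
gripper_force: 40.0
```

>>> step_arm(motion=[[[25,6,0],[0,0,-0.02],0],[[60,15,0],[0,0,-0.04],0],[[100,25,0],[0,0,-0.08],0],[[140,35,0],[0,0,-0.12],0],[[180,45,0],[0,0,-0.16],0],[[220,55,0],[0,0,-0.2],0],[[260,64,0],[0,0,-0.24],0],[[290,71,0],[0,0,-0.278],0]])

```text
t: 5.9
eef_pos: [0.4935, 0.1016, 0.1329]
eef_rot: [-1.731, -2.621, -0.0]
force: [0.6, -0.3, -0.7]
grip_width: 0.153
gripper_force: 40.0
```

>>> step_arm(motion=[[[30,18,0],[0,0,0],0],[[60,36,0],[0,0,0],0],[[76,45,10],[0,0,0],0],[[76,45,20],[0,0,0],0],[[76,45,20],[0,0,0],0],[[76,45,20],[0,0,0],0]])

```text
t: 6.4
eef_pos: [0.5054, 0.1844, 0.1126]
eef_rot: [-1.738, -2.616, 0.003]
force: [0.0, 0.4, 0.1]
grip_width: 0.152
gripper_force: 40.0
```

```bash
python3 look.py w3 black_marker_mid,clip_seat,clip_a,holder
```

```text
6.4 [0.5054 0.1844 0.1126] [-1.738  -2.6164  0.003 ] [0.0272 0.3979 0.1321]
black_marker_mid [([0.5039, 0.1827, 0.1186], 0.93)]
clip_seat [([0.5051, 0.1867, 0.0416], 0.96)]
clip_a [([0.4872, 0.2283, 0.0472], 0.8)]
holder [([0.5055, 0.1905, 0.0032], 0.66)]
```

View pics/w3.png

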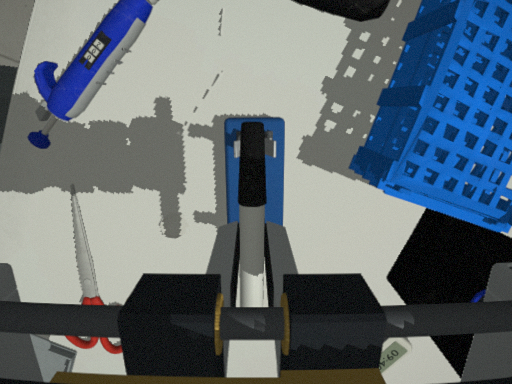

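The marker is held centrally, cap end at (253,122), roughly over the holder, whose edges lie at columns 226 and 284. Next: the held marker's tilt and lateral offset.

Run:
```python
from h import *
import pickle
np.set_printoptions(precision=4,suppress=True)
c=pickle.load(open("w3.pkl","rb")); f=cv2.imread("pics/w3.png")
M=R.from_rotvec([-1.738,-2.6164,.003]).as_matrix(); p=np.array([.5054,.1844,.1126])
print("xang",np.degrees(np.arctan2(M[1,0],M[0,0])),"tilt",M[:,2])
h=np.radians(112.9); A=np.array([.921,.389])
hsv=cv2.cvtColor(f,cv2.COLOR_BGR2HSV); m=cv2.inRange(hsv,(95,120,50),(125,255,255))
L=[];Rr=[]
for r in range(128,215,3):
    k=np.flatnonzero(m[r,215:295])+215
    L.append(atz(c,(k[0]-.5,r),.02)[:2]); Rr.append(atz(c,(k[-1]+.5,r),.02)[:2])
for P in(L,Rr):
    vx,vy,x0,y0=cv2.fitLine(np.array(P,np.float32),cv2.DIST_HUBER,0,.001,.001).ravel()
    n=np.array([np.sin(h),-np.cos(h)]); print("edge",np.degrees(np.arctan2(vy,vx))%180,"across",np.array([x0,y0])@n)
print("tcp across",p[:2]@n)
# black cap edges
g=f.max(2)
for r in(130,140,160,180,200):
    k=np.flatnonzero(g[r,235:275]<45)+235; print(r,k.min(),k.max())
for t in(-.0675,0,.0675): print(t,proj(c,p+M@np.array([t+.0,0,-.005])))
for z in(.10,.11,.118,.125):
    a=atz(c,(252.5,190),z); print(z,M.T@(a-p), a[:2]@n)
cv2.imwrite("pics/w3c.png",cv2.resize(f[105:260,200:310],None,fx=5,fy=3.8,interpolation=2))
```

```text
xang 112.81012127757135 tilt [-0.0015 -0.0013 -1.    ]
edge 113.10736 across 0.5146489747933298
edge 113.37018 across 0.5651524218987107
tcp across 0.5373215603787695
130 241 263
140 241 263
160 240 264
180 239 264
200 238 265
-0.0675 [251.1543 329.678 ]
0 [251.0506 236.6419]
0.0675 [250.9327 121.8486]
0.1 [0.0242 0.0009 0.0126] 0.5382352853612018
0.11 [0.0269 0.0009 0.0026] 0.5382366395027673
0.118 [ 0.0292  0.0009 -0.0054] 0.5382377228160198
0.125 [ 0.0311  0.0008 -0.0124] 0.5382386707151158
```

View pics/w3c.png

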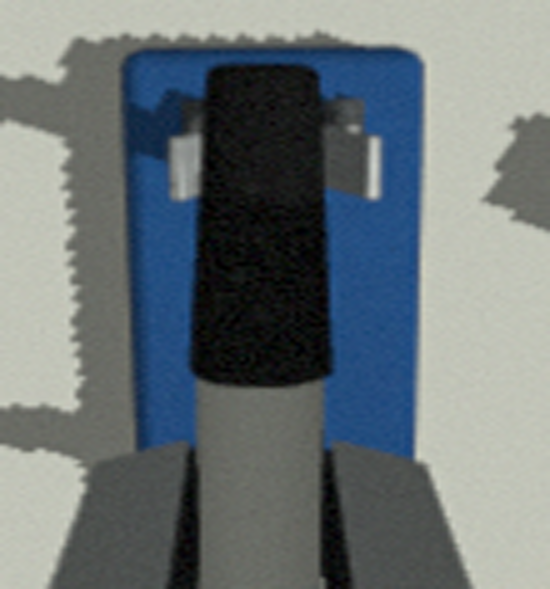

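>>> step_arm(motion=[[[6,2,10],[0,0,-0.004],0],[[6,2,25],[0,0,-0.004],0],[[6,2,40],[0,0,-0.004],0],[[6,2,50],[0,0,-0.004],0],[[6,2,56],[0,0,-0.004],0],[[6,2,56],[0,0,-0.004],0]], force=50)

```text
t: 7.15
eef_pos: [0.5048, 0.1917, 0.0561]
eef_rot: [-1.731, -2.62, 0.003]
force: [0.2, 0.4, -0.3]
grip_width: 0.146
gripper_force: 50.0
```

Run:
```python
from h import *
np.set_printoptions(precision=4,suppress=True)
o=get_obs(); print(o["eef_pos"],o["eef_rot"],o["force"],o["ft_torque"], np.dot(o["eef_pos"][:2],[.921,.389]))
ims=[]
for n in("scene","wrist"):
    c=camera(n)
    for t in("black_marker_mid","clip_seat","clip_a"):
        print(n,t,[(np.round(x["point"],4).tolist(),round(x["score"],2)) for x in spot_point(c,t)[:1]])
    q=proj(c,[.506,.19,.05]) if n=="scene" else (252,180)
    x,y=int(q[0]),int(q[1]); print(x,y); ims.append(cv2.resize(c["frame"][max(0,y-60):max(0,y-60)+120,max(0,x-60):max(0,x-60)+120],(400,400),interpolation=2))
cv2.imwrite("pics/s4.png",np.hstack(ims))
```

```text
[0.5048 0.1917 0.0561] [-1.7314 -2.6205  0.0027] [ 0.2367  0.378  -0.2881] [-0.0598  0.0506  0.0418] 0.5394768234120058
scene black_marker_mid [([0.5013, 0.1945, 0.0606], 0.64)]
scene clip_seat [([0.5022, 0.189, 0.0392], 0.79)]
scene clip_a [([0.4891, 0.2261, 0.0442], 0.66)]
196 174
wrist black_marker_mid [([0.5056, 0.1918, 0.0632], 0.87)]
wrist clip_seat [([0.5075, 0.1879, 0.0448], 0.81)]
wrist clip_a [([0.4915, 0.2288, 0.0457], 0.93)]
252 180
```

View pics/s4.png

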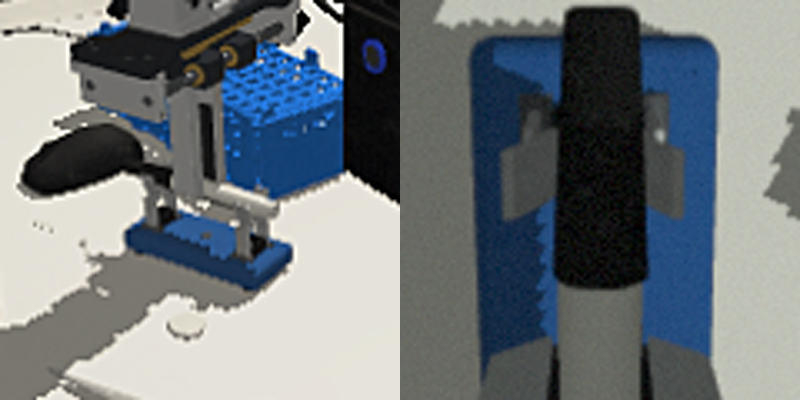

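The marker lies level and centred over both clips, about 1 mm too far along +y of the tool. I'll correct that and press in small steps.

>>> step_arm(motion=[[[-2,-1,3],[0,0,0],0],[[-2,-1,6],[0,0,0],0],[[-2,-1,9],[0,0,0],0],[[-2,-1,12],[0,0,0],0],[[-2,-1,12],[0,0,0],0]])

```text
t: 7.97
eef_pos: [0.5057, 0.1896, 0.0451]
eef_rot: [1.732, 2.621, 0.001]
force: [2.0, 0.9, 0.8]
grip_width: 0.152
gripper_force: 50.0
```

>>> step_arm(motion=[[[0,0,3],[0,0,0],0],[[0,0,5],[0,0,0],0],[[0,0,5],[0,0,0],0]])

```text
t: 8.22
eef_pos: [0.5051, 0.1895, 0.0397]
eef_rot: [-1.732, -2.621, 0.001]
force: [1.1, 0.5, -8.6]
grip_width: 0.147
gripper_force: 50.0
```

Run:
```python
from h import *
np.set_printoptions(precision=4,suppress=True)
o=get_obs(); print(o["eef_pos"],o["force"],o["ft_torque"])
ims=[]
for n in("scene","wrist"):
    c=camera(n)
    for t in("black_marker_mid",):
        print(n,t,[(np.round(x["point"],4).tolist(),round(x["score"],2)) for x in spot_point(c,t)[:1]])
    q=proj(c,[.506,.19,.05]) if n=="scene" else (252,180)
    x,y=int(q[0]),int(q[1]); ims.append(cv2.resize(c["frame"][max(0,y-40):max(0,y-40)+80,x-40:x+40] if n=="scene" else c["frame"][110:270,172:332],(400,400),interpolation=2))
cv2.imwrite("pics/s5.png",np.hstack(ims))
```

```text
[0.5051 0.1895 0.0397] [ 1.1264  0.4549 -8.5757] [ 0.1056 -0.292   0.0393]
scene black_marker_mid [([0.504, 0.19, 0.0438], 0.75)]
wrist black_marker_mid [([0.5066, 0.19, 0.0437], 0.96)]
```

View pics/s5.png

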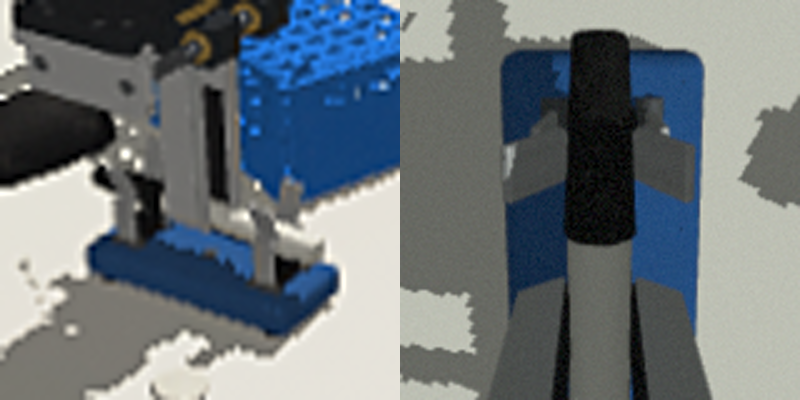

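The jaws are spread around the marker and now pull it down (force z −8.6 N, about 6 mm above the seat), so the remaining travel follows.

>>> step_arm(motion=[[[0,0,3],[0,0,0],0],[[0,0,5],[0,0,0],0],[[0,0,6],[0,0,0],0],[[0,0,6],[0,0,0],0]])

```text
t: 8.75
eef_pos: [0.5051, 0.1896, 0.0341]
eef_rot: [-1.732, -2.621, 0.001]
force: [-0.1, 0.5, -0.4]
grip_width: 0.151
gripper_force: 50.0
```

>>> step_arm(motion=[[[0,0,1],[0,0,0],0],[[0,0,1],[0,0,0],0]])

```text
t: 8.92
eef_pos: [0.5053, 0.1896, 0.0335]
eef_rot: [-1.732, -2.621, -0.0]
force: [-1.5, -0.5, 4.7]
grip_width: 0.147
gripper_force: 50.0
```

It has reached the rests (+4.7 N). Now I stop pushing, open and retreat.

>>> step_arm(motion=[[[0,0,-0.5],[0,0,0],0],[[0,0,-0.5],[0,0,0],45],[[0,0,-0.5],[0,0,0],45],[[0,0,-0.5],[0,0,0],45],[[0,0,-0.5],[0,0,0],45],[[0,0,-0.5],[0,0,0],45]])

```text
t: 9.42
eef_pos: [0.5053, 0.1896, 0.0338]
eef_rot: [1.732, 2.621, -0.0]
force: [-0.6, -0.6, -0.2]
grip_width: 0.44
gripper_force: 0.0
```

>>> step_arm(motion=[[[0,0,-15],[0,0,0],45],[[0,0,-45],[0,0,0],45],[[0,0,-80],[0,0,0],45],[[0,0,-110],[0,0,0],45],[[0,0,-120],[0,0,0],45],[[0,0,-120],[0,0,0],45]])

```text
t: 9.92
eef_pos: [0.5065, 0.1902, 0.1564]
eef_rot: [1.731, 2.62, 0.006]
force: [1.0, -0.2, -0.7]
grip_width: 0.448
gripper_force: 0.0
```

```bash
python3 look.py w6 black_marker_mid,black_marker,clip_seat black_marker@.038
python3 - <<'E'
from h import *
c=camera("scene"); print([x["point"] for x in spot_point(c,"black_marker_mid")[:1]])
a=cv2.resize(c["frame"][125:225,146:246],(400,400),interpolation=2)
b=cv2.resize(cv2.imread("pics/w6.png")[90:250,172:332],(400,400),interpolation=2)
cv2.imwrite("pics/s6.png",np.hstack([a,b]))
E
```

```text
9.9167 [0.5065 0.1902 0.1564] [1.7308 2.6196 0.0061] [ 0.9666 -0.1933 -0.7115]
black_marker_mid [([0.5048, 0.1877, 0.0368], 0.7)]
black_marker [([0.5027, 0.1928, 0.0321], 0.97)]
clip_seat [([0.5076, 0.1889, 0.0402], 0.62), ([0.5081, 0.1907, 0.0046], 0.25)]
black_marker 0.9 [0.5061 0.1881] 1.968 0.137 ((506.06463623046875, 188.03216552734375), (16.252954483032227, 137.26075744628906), 23.04475212097168)
[[0.5041, 0.1928, 0.0351]]
```

View pics/s6.png

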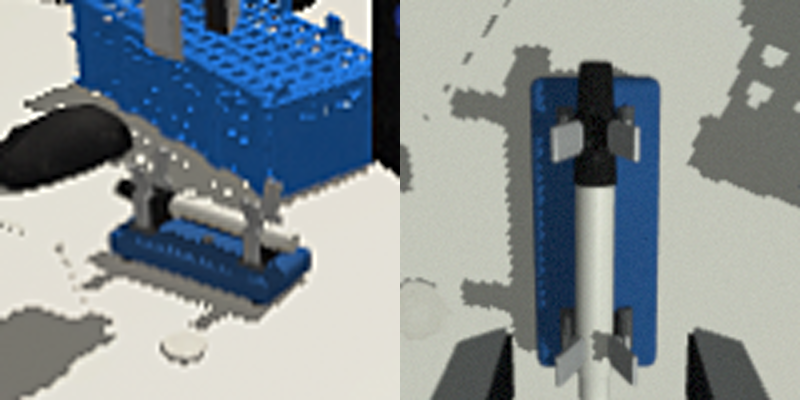

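The marker sits low in both clips with the jaws closed over it. It is centred and parallel, and the gripper is clear.

```bash
python3 -c "
from plant import *
print(sign_off())"
```

```text
the job is handed in; nothing more can be done
None
```

The black-capped marker is snapped home in both clips and released, with the gripper clear, and the job is handed in; sign-off returned no verdict, but the last pictures show it seated, centred and parallel.

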